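Turn the leaf of the glaze sample book

ROBOT

A 7-joint arm with a two-finger parallel gripper is mounted at the origin on the work surface. World frame = base frame: x ahead of the robot, y to its left, z up, the work surface at z = 0. Lengths are in m, angles in rad, forces in N, time in s.
With the tool pointing down it reaches from about 0.4 to 0.85 m from the base axis. Payload 10.4 kg.
Tool frame: the origin (TCP) lies on the mounting face of the last link; the fingertips stand r.tips_ahead ahead of it and the grasp point (between the pads) lies 164 mm ahead of it (r.tips_ahead is the distance from the TCP to the fingertips, in m); z points along the fingers, y is the line along which they close (so a half turn about z gives the same grasp; the last joint's range is limited). The gripper opens to 87 mm and grips with 3 to 60 N. Pads are 19 mm wide; open, the fingers measure 117 mm over their backs; the gripper's body (75 mm by 190 mm) begins 51 mm behind the grasp point.
Start: joints at [1.277, 0.332, -0.065, 1.46, 0.022, 1.35, -0.088], TCP at [0.167, -0.602, 0.405] pointing down, gripper open.
Joint ranges: [-2.6, 2.6], [-0.5, 2.12], [-1.47, 1.34], [0.16, 2.42], [-1.27, 4.41], [0.06, 2.06], [-2.6, 2.6]. Speed limits (rad/s): [2.22, 2.22, 2.79, 2.79, 3.14, 3.14, 3.14].

INTERFACE

Orientations are given as a unit quaternion [x, y, z, w].
In Python, from bench import telemetry, imaging, job, r gives the robot as it stands.
- The arm moves only by the tool move_arm, never from a script. Its argument "steps" is a list of rows, each an object of numbers: "dx", "dy", "dz": the shift along the tool's x, y, z in cm; "spin": the turn about the tool's z in rad. In form: [{"dx": .., "dy": .., "dz": .., "spin": ..}, ...]. A call has 1 to 12 rows; each row shifts and turns the commanded pose from where the row before left it, along the tool's axes as they then stand; what a row does not reach is not made up. A row lasts 1/10 s, in which the tool goes at most 50 mm and 8.59 degrees, less where a joint would pass 70% of its speed; a pose out of reach is approached as far as the arm can. A call with a gripper value outside its range is refused whole. "claw" is the finger opening in cm, from 0 to 8.7, set as the call begins (left out, the last holds). The fingers move at their own pace and stop on an object; "squeeze" is the grip in N (left out, the last holds). Time passes only in rows, so rows that do not move let the fingers close. It gives the time, the measured TCP pose, the force, the opening and the grip force at its end, in the units of the state.
- telemetry.read_state(): the state, without advancing time (a new reading comes with each control period).
- imaging.camera(name): name is "scene" or "side" or "wrist"; returns a dict with "img" (480x640x3 uint8, red, green, blue), "camera_matrix" (3x3 intrinsics, pixels), "R" (3x3) and "t" (3): a world point X has camera coordinates R X + t. Camera axes: x right, y down, z forward; pixel columns grow to the right and rows downward; lengths in m; the calibration is good to about 2 mm. A picture is of the moment at which its call begins. There is no depth.
- job.close_job(): hands the job in; it is judged then, once.
The state is a dict: "time": time; "joint_positions": joint angles; "joint_vel": joint speeds; "joint_torque": joint torques, N m; "ee_pos": TCP position; "eef_rot": TCP orientation; "ft_force": force on the tool from outside, world axes, zero at the start; "torque": the same for the moment, N m; "width": finger opening in m; "grip_force": force on a finger pad.
Only numpy, scipy, OpenCV 4.12 (cv2) and the standard library are available. Lean on these libraries where they do the work, as an engineer would, in place of code of your own. Each camera call takes 0.05 s, during which the arm holds its last target. There are 200 camera calls.

TASK

A clay pot stands on the open right-hand page (seen from the robot) of the glaze sample book: first push it along with the fingertips until it stands upright on the bare bench, completely clear of the book. Then turn the book's half-raised leaf over its spine, pushing it up and over without flinging it, and press it down until it lies flat on the right-hand page. Do it all by pushing: do not pick anything up, do not pinch the leaf, leave the other things on the bench where they are, and finish clear of everything.

Things in the scene. Friction and masses are not known exactly. Their poses are not given: they have to be found in the camera images.
- book: glaze sample book, fixed: a flat board 190 mm (x) by 320 mm (y), 5 mm thick. Origin on the bench under its middle; x along the spine away from the robot, y left, z up. The spine (hinge axis) runs along x at y = 0, 13 mm above the bench, between small steel posts at x = +-90 mm, 19 mm high. Left page at y > 0; right page, with the pot, at y < 0; page tops 5 mm above the bench
- leaf (a joint): hinge of the leaf about the spine, rad: 0 lies flat on the left page, 1.57 stands upright, 3.14 lies flat on the right page. The hinge is stiff: the leaf stays at any angle it is left at, and moving it takes about 1 to 4 N at its free edge
- leaf_edge (a point): middle of the leaf's free edge, half-way through its thickness, 150 mm from the hinge axis. The leaf is a rigid board with glazed tiles on both faces, 170 mm along the spine, 12 mm thick (6 mm at its outer 6 mm). Its x runs along the spine as the book's, its y from the spine out to the free edge, its z out of the face that is on top at joint value 0
- pot_mid (a point): centre, half-way up, of the round grey clay pot that stands on the right-hand page: 70 mm across the rim, 45 mm high, open at the top, slightly narrower at the foot, about 0.12 kg; its z is the pot's axis
- small_pot: bystander: small grey clay bowl, 60 mm across, 35 mm high, on the bench just beyond the book; origin under its middle
- rib: bystander: flat round wooden potter's rib, 60 mm across, 8 mm high, on the bench on the robot's side of the book; origin under its middle
- modelling_tool: bystander: slim wooden modelling tool with a steel tip, 175 mm long along its x, 20 mm wide, 10 mm high, lying on the bench to the right of the book; origin on the underside at its handle's middle
- jar: bystander: pale glaze jar, 80 mm across, 110 mm high; origin under its middle
- spray: bystander: green spray bottle, 76 mm across, 192 mm high; origin under its middle
- clay: bystander: block of grey clay 90 x 70 x 45 mm; origin under its middle
- phone: bystander: black phone 72 x 150 x 9 mm lying flat; origin under its middle
Things that resemble listed ones, but are neither listed nor needed, are in the scene too. What is shaped like the part that bears pot_mid but green is not meant.

How it is judged:
On the way, in this order (a step that is already met when the one before it is completed fails the run):
1. the pot stands upright on the bench, clear of the book, while the leaf has not yet been turned past upright ((y of pot_mid in the frame of book below -0.19 m or y of pot_mid in the frame of book above 0.19 m or x of pot_mid in the frame of book above 0.125 m or x of pot_mid in the frame of book below -0.125 m) and height (world z) of pot_mid below 0.035 m and angle between pot_mid's own z axis and vertical below 0.2 rad and value of joint leaf below 1.5 rad), for 0.2 s.
2. the leaf is turned past upright (value of joint leaf above 1.75 rad), for 0.05 s.
At the end, for the whole second after the job is handed in: the leaf lies still and flat on the right-hand page (joint value above 3.08, its free edge within about 9 mm of flat), and the pot stands upright (tilt under 0.2 rad) on the bench with its centre at least 30 mm outside the board's outline (value of joint leaf above 3.08 rad and velocity of joint leaf between -0.05 and 0.05 rad/s and (y of pot_mid in the frame of book below -0.19 m or y of pot_mid in the frame of book above 0.19 m or x of pot_mid in the frame of book above 0.125 m or x of pot_mid in the frame of book below -0.125 m) and height (world z) of pot_mid below 0.035 m and angle between pot_mid's own z axis and vertical below 0.2 rad); the robot touches nothing.
It fails at once if the pot is picked up (its centre over 55 mm above the bench) or tipped over (height (world z) of pot_mid above 0.055 m or angle between pot_mid's own z axis and vertical above 0.6 rad).
It fails at once if the leaf is pinched: fingers press on both of its faces at once (contact force between the fingers and leaf_c1 above 1 N and contact force between the fingers and leaf_c2 above 1 N).
It fails at once if the leaf is flung: faster than 5 rad/s (velocity of joint leaf above 5 rad/s or velocity of joint leaf below -5 rad/s).
It fails at once if another thing on the bench is moved by more than 30 mm (distance of any of small_pot, rib, modelling_tool, jar, spray, clay, phone from where it was at the start of the episode above 0.03 m).
It also fails if it takes over 62 s, if anything falls off the work surface, if the arm or the gripper's body presses on something with over 40 N, if the wrist force passes 120 N, or if a joint passes its speed limit or range.

## Working session

There is one attempt and no reset: what is moved stays moved. The work goes in short steps, Python scripts to look and compute and a tool call to move; the robot and the scene stay as the last step left them, time stands still between calls to the robot, and variables do not carry over. Pictures are saved under pics/ and viewed, at most 10 in all, crops included, and the job is handed in when it is done.

Besides the shell and the picture viewer there is one more tool, called after "Call:" in YAML: its name, and indented under it one key for each argument. move_arm: Moves the arm, as the interface text tells. Its arguments: {"type":"object","properties":{"steps":{"type":"array","items":{"type":"object","properties":{"dx":{"type":"number"},"dy":{"type":"number"},"dz":{"type":"number"},"spin":{"type":"number"}}}},"claw":{"type":"number"},"squeeze":{"type":"number"}},"required":["steps"]}

```bash
mkdir -p pics
python3 - <<'E'
from bench import telemetry, imaging, job, r
import cv2,pickle,numpy as np
s=telemetry.read_state();print({k:np.round(v,3) for k,v in s.items()},r.tips_ahead)
d={}
for n in("scene","side","wrist"):
    c=imaging.camera(n);d[n]=c;cv2.imwrite(f"pics/{n}0.png",c["img"][:,:,::-1]);print(n,c["camera_matrix"],c["R"],c["t"])
pickle.dump(d,open("cams0.pkl","wb"))
E
```

```text
{'time': np.float64(0.0), 'joint_positions': array([ 1.277,  0.333, -0.065,  1.461,  0.022,  1.35 , -0.089]), 'joint_vel': array([-0.   , -0.002, -0.   ,  0.001,  0.001,  0.   ,  0.001]), 'joint_torque': array([-1.0000e-03, -6.2328e+01,  2.5000e-02, -3.8990e+01, -6.1000e-02,
        4.0000e-02,  0.0000e+00]), 'ee_pos': array([ 0.167, -0.602,  0.404]), 'eef_rot': array([ 0.991,  0.135, -0.   , -0.001]), 'ft_force': array([ 0.444,  0.294, -0.669]), 'torque': array([-0.003,  0.005,  0.033]), 'grip_force': np.float64(0.0), 'width': np.float64(0.087)} 0.1822
scene [[464.56486822   0.         313.70825764]
 [  0.         464.56486822 238.13039407]
 [  0.           0.           1.        ]] [[ 0.8765256   0.48122735 -0.01109574]
 [ 0.37259579 -0.6928934  -0.61730958]
 [-0.30475442  0.53695342 -0.78664208]] [-0.40353184 -0.18492651  1.32031551]
side [[487.71628543   0.         323.89485692]
 [  0.         487.71628543 243.26204647]
 [  0.           0.           1.        ]] [[-0.91578692 -0.40137623 -0.01521283]
 [-0.30026184  0.70925655 -0.63780716]
 [ 0.26679043 -0.57952762 -0.77004584]] [0.42097506 0.23583564 1.31677674]
wrist [[360.4955261    0.         316.02793768]
 [  0.         360.4955261  242.80969965]
 [  0.           0.           1.        ]] [[ 0.2669129  -0.96372001 -0.00111931]
 [-0.93313027 -0.25873069  0.24965243]
 [-0.24088464 -0.06559099 -0.96833486]] [-0.62481704 -0.0296221   0.38976871]
```

View pics/scene0.png

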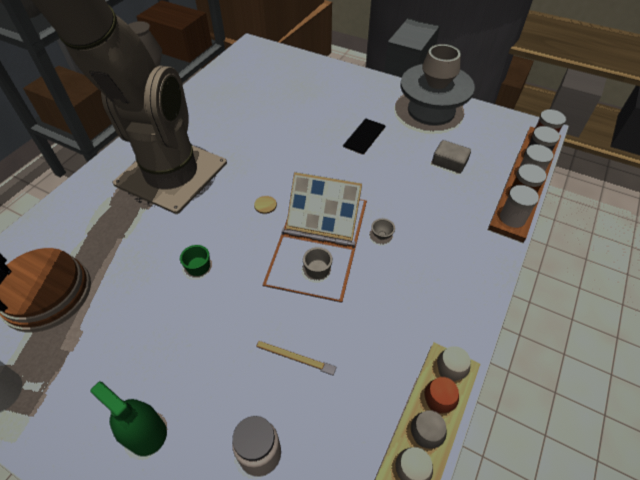

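View pics/side0.png

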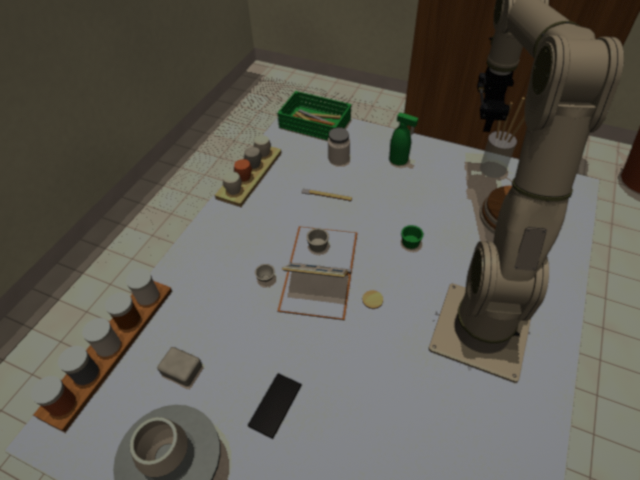

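The scene view shows the book in the middle, with the half-raised tiled leaf around (325,207) and the board corners of the right page at about (266,286) and (344,296).

There are three candidates for the pot:
- The grey pot at scene (318,262) / side (318,239).
- The grey bowl at scene (382,229), which is off the book and so is small_pot.
- The green bowl at scene (196,259), which is excluded by its colour.

The pot at (318,262) is the one meant: it is grey and stands on the right page. I'll measure now and confirm it in a crop.

```bash
cat > h.py <<'E'
import numpy as np,cv2
def ray(c,p):
    d=c["R"].T@np.linalg.inv(c["camera_matrix"])@np.array([p[0],p[1],1.]);return -c["R"].T@c["t"],d
def plane(c,p,z):
    o,d=ray(c,p);return o+d*(z-o[2])/d[2]
def tri(c1,p1,c2,p2):
    P=[c["camera_matrix"]@np.c_[c["R"],c["t"]] for c in(c1,c2)]
    X=cv2.triangulatePoints(*P,np.float64(p1),np.float64(p2)).ravel();return X[:3]/X[3]
def proj(c,X):
    q=c["camera_matrix"]@(c["R"]@np.asarray(X)+c["t"]);return q[:2]/q[2]
E
python3 - <<'E'
import pickle,cv2,numpy as np
from h import *
d=pickle.load(open("cams0.pkl","rb"))
S,T=d["scene"],d["side"]
for n,c,(x0,x1,y0,y1) in(("scene",S,(255,405,165,305)),("side",T,(265,390,215,325))):
    im=c["img"];hsv=cv2.cvtColor(im,cv2.COLOR_RGB2HSV)
    m=((hsv[...,0]<16)&(hsv[...,1]>110)&(hsv[...,2]>60)).astype(np.uint8)
    M=np.zeros_like(m);M[y0:y1,x0:x1]=m[y0:y1,x0:x1]
    ys,xs=np.nonzero(M);W=np.array([plane(c,(x,y),.005)[:2] for x,y in zip(xs,ys)],np.float32)
    print(n,len(xs),cv2.minAreaRect(W),cv2.boxPoints(cv2.minAreaRect(W)).round(3).tolist())
    cv2.imwrite(f"pics/{n}c.png",cv2.resize(im[y0:y1,x0:x1],None,fx=4,fy=4,interpolation=cv2.INTER_CUBIC)[:,:,::-1])
a=cv2.imread("pics/scenec.png");b=cv2.imread("pics/sidec.png")
print(a.shape,b.shape)
E
```

```text
scene 602 ((0.4824085235595703, -0.019308999180793762), (0.18820004165172577, 0.3159489333629608), 14.811861038208008) [[0.35100001096725464, 0.10899999737739563], [0.4320000112056732, -0.19599999487400055], [0.6140000224113464, -0.14800000190734863], [0.5329999923706055, 0.15700000524520874]]
side 177 ((0.48075592517852783, -0.013710081577301025), (0.18664884567260742, 0.3086295425891876), 14.928540229797363) [[0.35100001096725464, 0.11100000143051147], [0.4300000071525574, -0.18700000643730164], [0.6110000014305115, -0.13899999856948853], [0.531000018119812, 0.1589999943971634]]
(560, 600, 3) (440, 500, 3)
```

View pics/scenec.png

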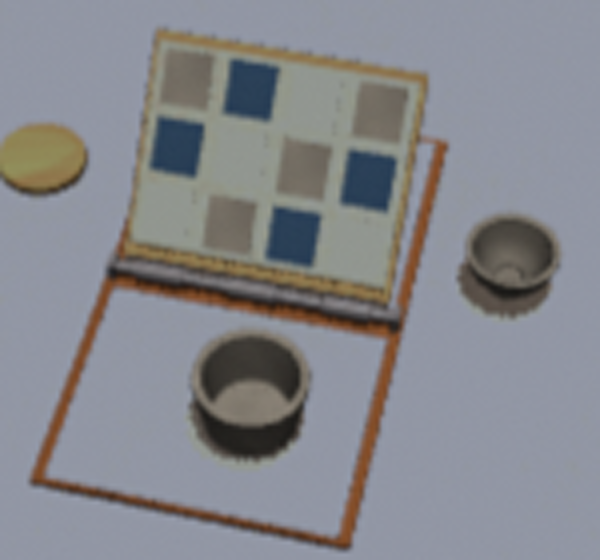

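View pics/sidec.png

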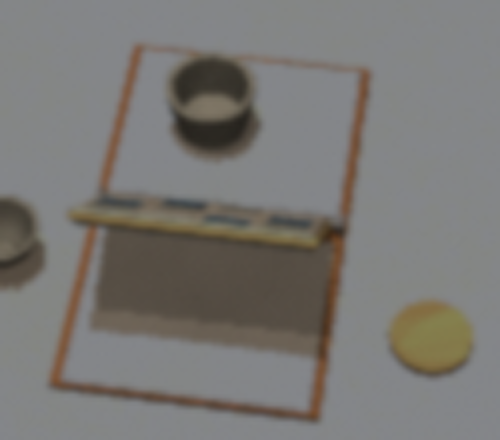

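```bash
cat >> h.py <<'E'
th=np.radians(14.87);B0=np.array([.482,-.0165,0]);Rb=np.array([[np.cos(th),-np.sin(th),0],[np.sin(th),np.cos(th),0],[0,0,1]])
def tob(X): return Rb.T@(np.asarray(X)-B0)
def tow(X): return Rb@np.asarray(X)+B0
E
python3 - <<'E'
import pickle
from h import *
d=pickle.load(open("cams0.pkl","rb"));S,T=d["scene"],d["side"]
f=lambda x:np.round(x,4)
for n,a,b in(("rim",(317.5,259.7),(317.75,237.2)),("edge near",(294.5,173.2),(345.5,275.5)),("edge far",(361.7,184.2),(283.7,268.5))):
    X=tri(S,a,T,b);print(n,f(X),"book",f(tob(X)),"reproj",f(proj(S,X)-a),f(proj(T,X)-b))
print("rim plane",f(plane(S,(317.5,259.7),.05)),f(plane(T,(317.75,237.2),.05)))
# bystanders
for n,a,z in(("small",(255+512/4,165+250/4),.035),("rib",(264.5,204),.008),("toolL",(258,346),.01),("toolR",(334,369),.01),("green",(196,255),.045),("jar top",(254,435),.11)):
    X=plane(S,a,z);print(n,f(X),f(tob(X)))
for n,a,z in(("toolL",(352,197),.01),("toolR",(303,191),.01),("small",(264,270),.035),("rib",(265+431/4,215+335/4),.008)):
    X=plane(T,a,z);print(n,f(X),f(tob(X)))
E
```

```text
rim [ 0.523  -0.0971  0.0443] book [ 0.0189 -0.0884  0.0443] reproj [-0.4867 -0.0132] [-0.3363  0.0235]
edge near [0.3738 0.056  0.1218] book [-0.086   0.0978  0.1218] reproj [-1.2746 -0.0811] [-1.0703  0.1288]
edge far [0.5352 0.099  0.1218] book [0.0811 0.098  0.1218] reproj [-1.3467  0.0317] [-1.0981 -0.0152]
rim plane [ 0.5259 -0.1001  0.05  ] [ 0.5199 -0.0932  0.05  ]
small [0.6163 0.0711 0.035 ] [0.1523 0.0502 0.035 ]
rib [0.3013 0.0187 0.008 ] [-0.1656  0.0804  0.008 ]
toolL [ 0.5081 -0.3309  0.01  ] [-0.0554 -0.3106  0.01  ]
toolR [ 0.6721 -0.2994  0.01  ] [ 0.1111 -0.3222  0.01  ]
green [ 0.2679 -0.2198  0.045 ] [-0.2591 -0.1415  0.045 ]
jar top [ 0.6242 -0.5025  0.11  ] [ 0.0127 -0.5062  0.11  ]
toolL [ 0.5013 -0.3298  0.01  ] [-0.0618 -0.3078  0.01  ]
toolR [ 0.665  -0.2921  0.01  ] [ 0.1062 -0.3134  0.01  ]
small [0.6181 0.0699 0.035 ] [0.1537 0.0486 0.035 ]
rib [0.2991 0.0223 0.008 ] [-0.1668  0.0844  0.008 ]
```

The enlarged crop confirms it: the grey pot stands on the white right page, with its rim centre at crop (250,379). The leaf stands at about 48°. First I spin the tool so its x axis runs along book y and its y axis along book x, then go above the gap between spine and pot.

Call:
move_arm:
  steps:
    - {"spin":-0.142}
    - {"spin":-0.142}
    - {"spin":-0.142}
    - {"spin":-0.142}
    - {"spin":-0.142}
    - {"spin":-0.142}
    - {"spin":-0.142}
    - {"spin":-0.142}
    - {"spin":-0.142}
    - {"spin":-0.142}
    - {"spin":-0.142}
    - {}
  claw: 3.5

```text
$.steps[0]: bad value
```

Call:
move_arm:
  steps:
    - {"dx":3,"dy":3}
    - {"dx":3,"dy":3}
    - {"dx":3,"dy":3}
    - {"dx":3,"dy":3}
    - {"dx":3,"dy":3}
    - {"dx":3,"dy":3}
    - {"dx":3,"dy":3}
    - {"dx":3,"dy":3}
    - {"dx":3,"dy":3}
    - {"dx":3,"dy":3}
    - {"dx":3,"dy":3}
    - {"dx":3,"dy":3}

```text
$.steps[0]: bad value
```

```bash
cat > st.py <<'E'
from bench import telemetry,r
from h import *
from scipy.spatial.transform import Rotation as R
def show():
    s=telemetry.read_state();M=R.from_quat(s["eef_rot"]).as_matrix()
    tip=s["ee_pos"]+M[:,2]*r.tips_ahead
    print("t",round(s["time"],2),"tip book",tob(tip).round(4),"yaw err deg",round(np.degrees(np.arctan2(M[1,0],M[0,0])-th)-90,2),"down",M[:,2].round(3),"F",s["ft_force"].round(1),"w",s["width"].round(3),"q",s["joint_positions"].round(2))
if __name__=="__main__": show()
E
python3 st.py
```

```text
Traceback (most recent call last):
  File "st.py", line 8, in <module>
    if __name__=="__main__": show()
                             ~~~~^^
  File "st.py", line 7, in show
    print("t",round(s["time"],2),"tip book",tob(tip).round(4),"yaw err deg",round(np.degrees(np.arctan2(M[1,0],M[0,0])-th)-90,2),"down",M[:,2].round(3),"F",s["ft_force"].round(1),"w",s["width"].round(3),"q",s["joint_positions"].round(2))
                                                                                                                                                                                       ^^^^^^^^^^^^^^^^
AttributeError: 'float' object has no attribute 'round'
```

```bash
sed -i 's/s\["width"\].round(3)/round(s["width"],3)/' st.py; python3 st.py
```

```text
t 0.15 tip book [-0.4546 -0.485   0.2219] yaw err deg -89.35 down [-0.     0.001 -1.   ] F [ 0.2  0.2 -0.4] w 0.087 q [ 1.28  0.33 -0.06  1.46  0.02  1.35 -0.09]
```

Call:
move_arm:
  steps:
    - {"dx":0,"dy":0,"dz":0,"spin":-0.142}
    - {"dx":0,"dy":0,"dz":0,"spin":-0.142}
    - {"dx":0,"dy":0,"dz":0,"spin":-0.142}
    - {"dx":0,"dy":0,"dz":0,"spin":-0.142}
    - {"dx":0,"dy":0,"dz":0,"spin":-0.142}
    - {"dx":0,"dy":0,"dz":0,"spin":-0.142}
    - {"dx":0,"dy":0,"dz":0,"spin":-0.142}
    - {"dx":0,"dy":0,"dz":0,"spin":-0.142}
    - {"dx":0,"dy":0,"dz":0,"spin":-0.142}
    - {"dx":0,"dy":0,"dz":0,"spin":-0.142}
    - {"dx":0,"dy":0,"dz":0,"spin":-0.142}
    - {"dx":0,"dy":0,"dz":0,"spin":0}
  claw: 3.5

```text
time: 1.35
ee_pos: [0.1671, -0.6022, 0.4044]
eef_rot: [0.608, 0.794, 0.0, -0.0]
ft_force: [-0.4, -0.0, -0.6]
width: 0.0351
grip_force: 0.0
```

Call:
move_arm:
  steps:
    - {"dx":3,"dy":3,"dz":0,"spin":0}
    - {"dx":3,"dy":3,"dz":0,"spin":0}
    - {"dx":3,"dy":3,"dz":0,"spin":0}
    - {"dx":3,"dy":3,"dz":0,"spin":0}
    - {"dx":3,"dy":3,"dz":0,"spin":0}
    - {"dx":3,"dy":3,"dz":0,"spin":0}
    - {"dx":3,"dy":3,"dz":0,"spin":0}
    - {"dx":3,"dy":3,"dz":0,"spin":0}
    - {"dx":3,"dy":3,"dz":0,"spin":0}
    - {"dx":3,"dy":3,"dz":0,"spin":0}
    - {"dx":3,"dy":3,"dz":0,"spin":0}
    - {"dx":3,"dy":3,"dz":0,"spin":0}

```text
time: 2.55
ee_pos: [0.4221, -0.1596, 0.4049]
eef_rot: [0.611, 0.792, -0.0, 0.0]
ft_force: [1.2, -0.6, -0.6]
width: 0.0349
grip_force: 0.0
```

```bash
python3 st.py
```

```text
t 2.55 tip book [-0.0946 -0.123   0.2227] yaw err deg -0.16 down [ 0.    -0.001 -1.   ] F [ 1.2 -0.6 -0.6] w 0.035 q [ 1.   -0.02 -0.72  1.86 -0.02  1.3   0.54]
```

Call:
move_arm:
  steps:
    - {"dx":2.3,"dy":2.9,"dz":0,"spin":0}
    - {"dx":2.3,"dy":2.9,"dz":0,"spin":0}
    - {"dx":2.2,"dy":2.8,"dz":0,"spin":0}
    - {"dx":2.2,"dy":2.8,"dz":0,"spin":0}
    - {"dx":0,"dy":0,"dz":3,"spin":0}
    - {"dx":0,"dy":0,"dz":3,"spin":0}
    - {"dx":0,"dy":0,"dz":3,"spin":0}
    - {"dx":0,"dy":0,"dz":0,"spin":0}

```text
time: 3.35
ee_pos: [0.5071, -0.045, 0.3114]
eef_rot: [0.61, 0.792, -0.001, -0.003]
ft_force: [-0.8, -0.7, 0.2]
width: 0.0347
grip_force: 0.0
```

```bash
python3 st.py
python3 - <<'E'
from bench import imaging
import cv2
c=imaging.camera("scene")["img"][140:320,240:420];w=imaging.camera("wrist")["img"]
c=cv2.resize(c,(480,480),interpolation=cv2.INTER_CUBIC);w=cv2.resize(w,(320,240))
import numpy as np
o=np.zeros((480,800,3),np.uint8);o[:,:480]=c;o[:240,480:]=w
cv2.imwrite("pics/a1.png",o[:,:,::-1])
E
```

```text
t 3.35 tip book [ 0.016  -0.0335  0.1292] yaw err deg -0.07 down [-0.006  0.001 -1.   ] F [-0.8 -0.7  0.2] w 0.035 q [ 0.76  0.26 -0.85  1.84  0.21  1.14  0.1 ]
```

View pics/a1.png

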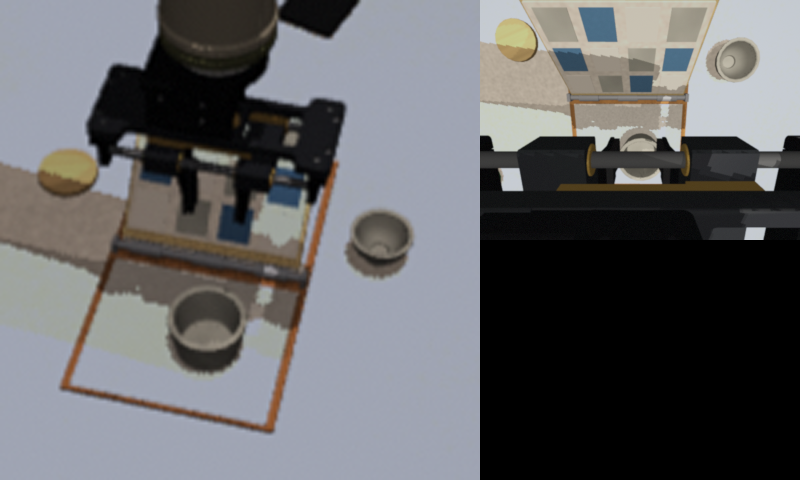

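The crop shows the fingers above the spine side of the pot, with finger bases near crop (187,205) and (240,215). The pot at (207,325) is undisturbed. Now I go down behind the pot.

Call:
move_arm:
  steps:
    - {"dx":0,"dy":0.3,"dz":2.5,"spin":0}
    - {"dx":0,"dy":0,"dz":2.5,"spin":0}
    - {"dx":0,"dy":0,"dz":2.5,"spin":0}
    - {"dx":0,"dy":0,"dz":2.6,"spin":0}
    - {"dx":0,"dy":0,"dz":0,"spin":0}

```text
time: 3.95
ee_pos: [0.511, -0.0444, 0.2129]
eef_rot: [0.609, 0.793, -0.001, -0.001]
ft_force: [0.5, -0.9, 0.9]
width: 0.0348
grip_force: 0.0
```

```bash
python3 st.py
```

```text
t 3.95 tip book [ 0.0205 -0.0342  0.0307] yaw err deg 0.03 down [-0.002  0.    -1.   ] F [ 0.5 -0.9  0.9] w 0.035 q [ 0.68  0.4  -0.79  1.92  0.35  0.96 -0.01]
```

Call:
move_arm:
  steps:
    - {"dx":-0.5,"dy":0,"dz":0,"spin":0}
    - {"dx":-0.5,"dy":0,"dz":0,"spin":0}
    - {"dx":-0.5,"dy":0,"dz":0,"spin":0}
    - {"dx":-0.6,"dy":0,"dz":0,"spin":0}
    - {"dx":-0.6,"dy":0,"dz":0,"spin":0}
    - {"dx":-0.6,"dy":0,"dz":0,"spin":0}
    - {"dx":-0.6,"dy":0,"dz":0,"spin":0}
    - {"dx":-0.6,"dy":0,"dz":0,"spin":0}

```text
time: 4.75
ee_pos: [0.5232, -0.088, 0.2137]
eef_rot: [0.609, 0.793, 0.0, -0.0]
ft_force: [-0.8, 1.6, 2.3]
width: 0.0351
grip_force: 1.0
```

```bash
python3 st.py
python3 - <<'E'
from bench import imaging
import cv2,numpy as np
o=np.zeros((400,800,3),np.uint8)
for i,(n,a,b) in enumerate((("scene",180,250),("side",180,250))):
    im=imaging.camera(n)["img"][a:a+130,b:b+130];o[:,400*i:400*i+400]=cv2.resize(im,(400,400),interpolation=cv2.INTER_CUBIC)
cv2.imwrite("pics/a2.png",o[:,:,::-1])
E
```

```text
t 4.75 tip book [ 0.0214 -0.0796  0.0315] yaw err deg 0.14 down [-0.  0. -1.] F [-0.8  1.6  2.3] w 0.035 q [ 0.73  0.43 -0.77  1.88  0.36  0.97  0.07]
```

View pics/a2.png

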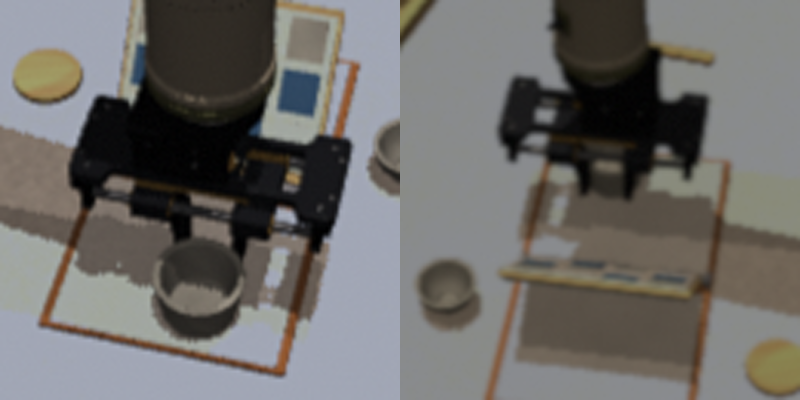

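The pot at (198,278) in the left panel slides upright, cradled by both fingers, with about 2 N of force. I continue the push.

Call:
move_arm:
  steps:
    - {"dx":-0.7,"dy":0,"dz":0,"spin":0}
    - {"dx":-0.7,"dy":0,"dz":0,"spin":0}
    - {"dx":-0.7,"dy":0,"dz":0,"spin":0}
    - {"dx":-0.7,"dy":0,"dz":0,"spin":0}
    - {"dx":-0.7,"dy":0,"dz":0,"spin":0}
    - {"dx":-0.7,"dy":0,"dz":0,"spin":0}
    - {"dx":-0.7,"dy":0,"dz":0,"spin":0}
    - {"dx":-0.6,"dy":0,"dz":0,"spin":0}
    - {"dx":-0.6,"dy":0,"dz":0,"spin":0}
    - {"dx":-0.6,"dy":0,"dz":0,"spin":0}
    - {"dx":-0.6,"dy":0,"dz":0,"spin":0}

```text
time: 5.95
ee_pos: [0.5421, -0.1585, 0.2137]
eef_rot: [0.609, 0.793, -0.0, 0.0]
ft_force: [0.4, -0.2, -0.0]
width: 0.0352
grip_force: 0.4
```

Call:
move_arm:
  steps:
    - {"dx":-0.6,"dy":0,"dz":0,"spin":0}
    - {"dx":-0.6,"dy":0,"dz":0,"spin":0}
    - {"dx":-0.6,"dy":0,"dz":0,"spin":0}
    - {"dx":-0.6,"dy":0,"dz":0,"spin":0}
    - {"dx":-0.4,"dy":0,"dz":0,"spin":0}
    - {"dx":0,"dy":0,"dz":0,"spin":0}

```text
time: 6.55
ee_pos: [0.5492, -0.1858, 0.2137]
eef_rot: [0.609, 0.793, -0.0, 0.0]
ft_force: [0.3, 0.8, 0.2]
width: 0.035
grip_force: 0.2
```

```bash
python3 st.py
python3 - <<'E'
from bench import imaging
from h import *
import pickle
o=np.zeros((400,800,3),np.uint8);d={}
for i,(n,a,b) in enumerate((("scene",230,240),("side",160,260))):
    d[n]=imaging.camera(n);im=d[n]["img"][a:a+130,b:b+130];o[:,400*i:400*i+400]=cv2.resize(im,(400,400),interpolation=cv2.INTER_CUBIC)
cv2.imwrite("pics/a3.png",o[:,:,::-1]);pickle.dump(d,open("c3.pkl","wb"))
E
```

```text
t 6.55 tip book [ 0.0215 -0.1809  0.0315] yaw err deg 0.09 down [ 0. -0. -1.] F [0.3 0.8 0.2] w 0.035 q [ 0.82  0.52 -0.71  1.75  0.39  1.02  0.23]
```

View pics/a3.png

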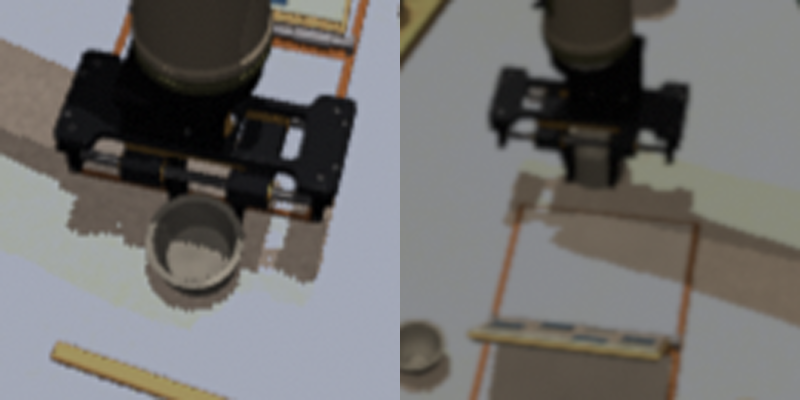

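The pot at crop (196,242) is past the book's edge and upright, with the modelling tool at (140,370) still clear of it. I check its position by casting a ray.

Run:
```python
from h import *
import pickle
d=pickle.load(open("c3.pkl","rb"))
print(tob(plane(d["scene"],(303.7,308.7),.045)),tob(plane(d["scene"],(303.7,308.7),.05)))
```

```text
[ 0.02166022 -0.22048824  0.045     ] [ 0.02251215 -0.22319083  0.05      ]
```

Call:
move_arm:
  steps:
    - {"dx":0.7,"dy":0,"dz":0,"spin":0}
    - {"dx":0.8,"dy":0,"dz":0,"spin":0}
    - {"dx":0,"dy":0,"dz":-3,"spin":0}
    - {"dx":0,"dy":0,"dz":-3.5,"spin":0}
    - {"dx":0,"dy":0,"dz":-3.5,"spin":0}
    - {"dx":0,"dy":-1,"dz":-3.5,"spin":0}
    - {"dx":0,"dy":-1,"dz":-3.5,"spin":0}
    - {"dx":2,"dy":0,"dz":0,"spin":0}
    - {"dx":3,"dy":0,"dz":0,"spin":0}
    - {"dx":3,"dy":0,"dz":0,"spin":0}
    - {"dx":3,"dy":0,"dz":0,"spin":0}
    - {"dx":3,"dy":0,"dz":0,"spin":0}

```text
time: 7.85
ee_pos: [0.4888, -0.0382, 0.3832]
eef_rot: [0.608, 0.794, -0.0, -0.0]
ft_force: [-0.1, 0.1, -0.4]
width: 0.0351
grip_force: 0.0
```

Call:
move_arm:
  steps:
    - {"dx":3,"dy":0,"dz":0,"spin":0}
    - {"dx":3,"dy":0,"dz":0,"spin":0}
    - {"dx":3,"dy":0,"dz":0,"spin":0}
    - {"dx":3,"dy":0,"dz":0,"spin":0}
    - {"dx":3,"dy":0,"dz":0,"spin":0}
    - {"dx":2,"dy":0,"dz":0,"spin":0}
    - {"dx":0,"dy":0,"dz":0,"spin":0}
  claw: 0

```text
time: 8.55
ee_pos: [0.444, 0.1274, 0.3834]
eef_rot: [0.606, 0.795, -0.0, 0.0]
ft_force: [0.5, 0.1, 0.0]
width: 0.0006
grip_force: 0.0
```

```bash
python3 st.py
```

```text
t 8.55 tip book [1.000e-04 1.487e-01 2.012e-01] yaw err deg 0.46 down [ 0.    -0.001 -1.   ] F [0.5 0.1 0. ] w 0.001 q [ 0.66  0.06 -1.05  1.86  0.05  1.26 -0.13]
```

Call:
move_arm:
  steps:
    - {"dx":0,"dy":0,"dz":3,"spin":0}
    - {"dx":0,"dy":0,"dz":3,"spin":0}
    - {"dx":0,"dy":0,"dz":3,"spin":0}
    - {"dx":0,"dy":0,"dz":2.5,"spin":0}
    - {"dx":0,"dy":0,"dz":0,"spin":0}
    - {"dx":-1,"dy":0,"dz":0,"spin":0}
    - {"dx":-1,"dy":0,"dz":0,"spin":0}
    - {"dx":-1,"dy":0,"dz":0,"spin":0}
    - {"dx":-1,"dy":0,"dz":-0.3,"spin":0}
    - {"dx":-1,"dy":0,"dz":-0.3,"spin":0}
    - {"dx":-1,"dy":0,"dz":-0.4,"spin":0}
    - {"dx":-1,"dy":0,"dz":-0.4,"spin":0}

```text
time: 9.75
ee_pos: [0.4643, 0.0554, 0.2838]
eef_rot: [0.609, 0.793, 0.001, 0.001]
ft_force: [-0.3, 4.3, 2.2]
width: -0.0001
grip_force: 1.7
```

```bash
python3 st.py
```

```text
t 9.75 tip book [0.0016 0.074  0.1016] yaw err deg 0.13 down [ 0.001  0.    -1.   ] F [-0.3  4.3  2.2] w -0.0 q [ 0.7   0.22 -0.99  1.97  0.21  1.06 -0.11]
```

Call:
move_arm:
  steps:
    - {"dx":-1,"dy":0,"dz":-0.4,"spin":0}
    - {"dx":-1,"dy":0,"dz":-0.4,"spin":0}
    - {"dx":-1,"dy":0,"dz":-0.4,"spin":0}
    - {"dx":-1,"dy":0,"dz":-0.4,"spin":0}
    - {"dx":-1,"dy":0,"dz":-0.2,"spin":0}
    - {"dx":-0.8,"dy":0,"dz":0,"spin":0}
    - {"dx":0,"dy":0,"dz":0,"spin":0}

```text
time: 10.45
ee_pos: [0.4792, -0.0013, 0.3007]
eef_rot: [0.609, 0.793, -0.0, 0.0]
ft_force: [-0.5, 0.1, 0.8]
width: -0.0
grip_force: 0.0
```

```bash
python3 st.py
python3 - <<'E'
from bench import imaging
from h import *
import pickle
o=np.zeros((400,800,3),np.uint8);d={}
for i,(n,a,b) in enumerate((("scene",150,240),("side",180,250))):
    d[n]=imaging.camera(n);im=d[n]["img"][a:a+160,b:b+160];o[:,400*i:400*i+400]=cv2.resize(im,(400,400),interpolation=cv2.INTER_CUBIC)
cv2.imwrite("pics/a4.png",o[:,:,::-1]);pickle.dump(d,open("c4.pkl","wb"))
E
```

```text
t 10.45 tip book [0.0011 0.0153 0.1185] yaw err deg 0.04 down [ 0. -0. -1.] F [-0.5  0.1  0.8] w -0.0 q [ 0.79  0.21 -0.95  1.92  0.2   1.1   0.02]
```

View pics/a4.png

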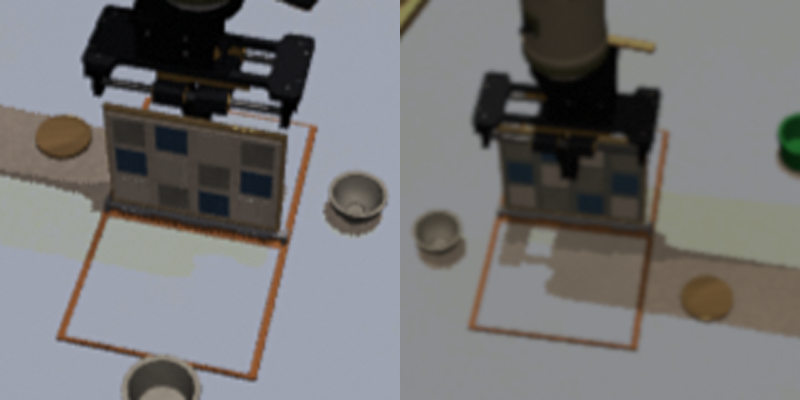

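The leaf stands near upright at crop (195,165), with the fingers behind it on the left-page side. The pot at (160,385) is standing clear. I continue over the spine along an arc.

Call:
move_arm:
  steps:
    - {"dx":-0.9,"dy":0,"dz":0,"spin":0}
    - {"dx":-0.9,"dy":0,"dz":0.1,"spin":0}
    - {"dx":-0.9,"dy":0,"dz":0.2,"spin":0}
    - {"dx":-0.9,"dy":0,"dz":0.2,"spin":0}
    - {"dx":-0.9,"dy":0,"dz":0.3,"spin":0}
    - {"dx":-0.8,"dy":0,"dz":0.4,"spin":0}
    - {"dx":-0.8,"dy":0,"dz":0.4,"spin":0}
    - {"dx":-0.8,"dy":0,"dz":0.5,"spin":0}
    - {"dx":-0.7,"dy":0,"dz":0.6,"spin":0}
    - {"dx":-0.7,"dy":0,"dz":0.6,"spin":0}

```text
time: 11.55
ee_pos: [0.5004, -0.0807, 0.2671]
eef_rot: [0.609, 0.793, -0.0, -0.0]
ft_force: [0.1, 1.7, 0.5]
width: 0.0003
grip_force: 0.6
```

```bash
python3 st.py
```

```text
t 11.55 tip book [ 0.0013 -0.0668  0.0849] yaw err deg 0.14 down [-0. -0. -1.] F [0.1 1.7 0.5] w 0.0 q [ 0.84  0.32 -0.87  1.89  0.28  1.06  0.11]
```

Exactly on the arc at 140°. Continuing.

Call:
move_arm:
  steps:
    - {"dx":-0.6,"dy":0,"dz":0.7,"spin":0}
    - {"dx":-0.6,"dy":0,"dz":0.7,"spin":0}
    - {"dx":-0.4,"dy":0,"dz":0.8,"spin":0}
    - {"dx":-0.4,"dy":0,"dz":0.8,"spin":0}
    - {"dx":-0.3,"dy":0,"dz":0.9,"spin":0}
    - {"dx":-0.3,"dy":0,"dz":0.9,"spin":0}
    - {"dx":-0.1,"dy":0,"dz":0.8,"spin":0}
    - {"dx":-0.1,"dy":0,"dz":0.7,"spin":0}
    - {"dx":0,"dy":0,"dz":0.2,"spin":0}
    - {"dx":0,"dy":0,"dz":0,"spin":0}

```text
time: 12.55
ee_pos: [0.5075, -0.107, 0.2024]
eef_rot: [0.609, 0.794, -0.0, -0.0]
ft_force: [0.2, 0.1, -0.4]
width: 0.0006
grip_force: 0.0
```

```bash
python3 st.py
```

```text
t 12.55 tip book [ 0.0013 -0.0939  0.0202] yaw err deg 0.16 down [-0.001  0.    -1.   ] F [ 0.2  0.1 -0.4] w 0.001 q [ 0.81  0.44 -0.81  1.91  0.39  0.95  0.09]
```

Call:
move_arm:
  steps:
    - {"dx":0,"dy":0,"dz":0.1,"spin":0}
    - {"dx":0,"dy":0,"dz":0.1,"spin":0}
    - {"dx":0,"dy":0,"dz":0,"spin":0}

```text
time: 12.85
ee_pos: [0.5078, -0.1069, 0.2016]
eef_rot: [0.609, 0.793, -0.0, 0.0]
ft_force: [-3.1, 0.8, 9.9]
width: 0.0005
grip_force: 4.6
```

Call:
move_arm:
  steps:
    - {"dx":0,"dy":0,"dz":0.1,"spin":0}
    - {"dx":0,"dy":0,"dz":0,"spin":0}
    - {"dx":0,"dy":0,"dz":0,"spin":0}

```text
time: 13.15
ee_pos: [0.5079, -0.1068, 0.2015]
eef_rot: [0.609, 0.793, -0.0, 0.0]
ft_force: [-8.5, 1.1, 21.2]
width: -0.0001
grip_force: 10.9
```

The leaf is at its hard stop: the tip is at z ≈ 19 mm, which is the flat-leaf height, under 21 N. I lift clear.

Call:
move_arm:
  steps:
    - {"dx":0,"dy":0,"dz":-0.5,"spin":0}
    - {"dx":0,"dy":0,"dz":-2,"spin":0}
    - {"dx":0,"dy":0,"dz":-4,"spin":0}
    - {"dx":0,"dy":0,"dz":-4,"spin":0}
    - {"dx":0,"dy":0,"dz":-4,"spin":0}
    - {"dx":3,"dy":0,"dz":-2,"spin":0}
    - {"dx":4,"dy":0,"dz":0,"spin":0}
    - {"dx":4,"dy":0,"dz":0,"spin":0}
    - {"dx":4,"dy":0,"dz":0,"spin":0}
    - {"dx":4,"dy":0,"dz":0,"spin":0}
    - {"dx":0,"dy":0,"dz":0,"spin":0}
    - {"dx":0,"dy":0,"dz":0,"spin":0}

```text
time: 14.35
ee_pos: [0.4582, 0.077, 0.365]
eef_rot: [0.608, 0.794, -0.0, 0.001]
ft_force: [-0.1, -0.8, 0.3]
width: 0.0004
grip_force: 0.0
```

```bash
python3 st.py
python3 - <<'E'
from bench import imaging
from h import *
import pickle
o=np.zeros((400,800,3),np.uint8);d={}
for i,(n,a,b) in enumerate((("scene",190,240),("side",160,250))):
    d[n]=imaging.camera(n);im=d[n]["img"][a:a+160,b:b+160];o[:,400*i:400*i+400]=cv2.resize(im,(400,400),interpolation=cv2.INTER_CUBIC)
cv2.imwrite("pics/a5.png",o[:,:,::-1])
for z in (.013,.03): print([proj(d[n],tow((x,-.15,z))).round(1).tolist() for n in d for x in(-.085,.085)])
E
```

```text
t 14.35 tip book [0.001  0.0962 0.1828] yaw err deg 0.25 down [ 0.001 -0.001 -1.   ] F [-0.1 -0.8  0.3] w 0.0 q [ 0.76  0.09 -1.05  1.88  0.08  1.22 -0.05]
[[267.3, 280.1], [339.0, 294.8], [353.5, 232.4], [300.3, 226.7]]
[[266.6, 276.0], [339.3, 290.9], [353.7, 228.8], [300.0, 223.2]]
```

View pics/a5.png

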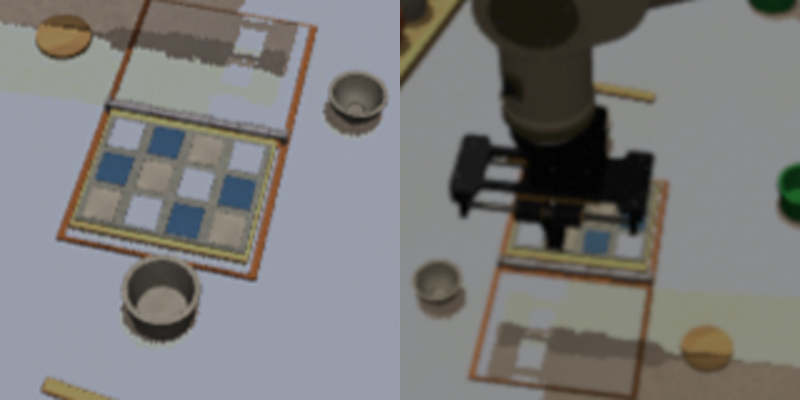

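The leaf lies flat on the right page. Its free-edge corners at crop (70,222) and (248,262), i.e. pixels (268,279) and (339,295), match the flat prediction. The pot at crop (160,298) stands upright off the book. I hand the job in.

```bash
python3 -c "
from bench import job
print(job.close_job())"
```

```text
the job is handed in; nothing more can be done
None
```

I handed the job in at about 14.4 s of the 62 s; my last pictures showed the pot upright on the bench about 60 mm past the book's edge, the leaf flat on the right-hand page, and the arm clear of everything, though the hand-in gave no verdict.

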